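Hang the clamp spanner on its sprung peg

TASK

Put the larger loose spanner back on the empty tool stand: feel or look for its sloping peg, thread the eye over it with the shank pointing down the slope, and push it home past the spring catch, so that the catch springs out over it and the shank lies flat in the cradle between the two ribs. Let go of it, and do not shift the other things on the bench.

Things in the scene. Friction and masses are not known exactly. Their poses are not given: they have to be found in the camera images.
- spanner: The flat steel spanner to hang, the larger loose one, 8 mm thick, 0.18 kg, flat on the bench at first. Square head 38 x 38 mm with a 17 mm hole in its middle; shank 18 mm wide along -x, ending in a fork 28 mm wide, 120 mm from the hole. Origin: centre of the hole, underside; z normal to the flat (up as it lies), x from shank to hole, y across (the head's flats).
- spanner_neck (a point): A point on the spanner's shank, underside, on its centre line, 70 mm from the hole towards the fork.
- peg_plate: Sloping plate of the empty fixed tool stand, 35 degrees from level, facing the robot, 74 mm wide. On it a carriage (peg, cradle, catch) is clamped up to 10 mm off the plate's middle along y; where is not measured: look or feel for it. Origin: on the middle line, level with the seat, 105 mm above the bench. z: out along the peg (up, towards the robot), x: up the slope, y: across.
- peg_line (a point): On the plate's middle line at the height of the peg's end: the true end is up to 10 mm from here along y, 38 mm above the seat (z). The peg is 14 mm thick up to z = 32 mm, then a cone to 10 mm at its end; a 26 mm boss at its foot (top at z = 0) is the seat. Cradle: 70 mm down the slope from the peg, 30 mm long, floor at z = 0, two ribs 6 mm high and 24 mm apart.
- peg_catch (a joint): Spring catch on the peg's up-slope (+x) side: 0 rad = sprung out (at rest), about 0.2 to 0.35 while the eye passes. It widens downwards from 26 mm above the seat, sticks out 5 mm at its lower end, 11 mm above the seat, and needs about 10 N along the peg.
- used_plate: The same sloping plate on the second stand, whose peg already holds a spanner (fixed). Same frame as peg_plate. Not to be used.
- small_spanner: Bystander: smaller loose flat spanner, 28 mm square head, 9 mm hole, about 100 mm long, 8 mm thick; origin under its hole, z up, shank along -x.
- screwdriver: Bystander: screwdriver lying on the bench, 170 mm long; origin under its middle.
- flux_bottle: Bystander: closed bottle, 44 mm thick, 110 mm tall; origin under its centre.
- dish: Bystander: open steel dish, 70 mm across, 30 mm tall; origin under its centre.
- spool: Bystander: grey spool standing on end, 56 mm across, 40 mm tall; origin under its centre.
- board: Bystander: small populated circuit board lying flat, 100 x 70 mm, 16 mm tall; origin under its centre.
Things that resemble listed ones, but are neither listed nor needed, are in the scene too. Leave any green or pink look-alike of the spanner alone.

How it is judged (in metres and radians):
At the end, for the whole second after the job is handed in: Spanner released and still on the empty stand: hole on the peg (5 mm up or down the slope, 15 mm across from the plate's middle), underside within 3 mm of the seat, catch sprung out (under 0.06 rad); shank down the slope, in line within 0.1 rad, in the cradle within 3.5 mm of its floor (x of spanner in the frame of peg_plate between -0.005 and 0.005 m and y of spanner in the frame of peg_plate between -0.015 and 0.015 m and z of spanner in the frame of peg_plate between -0.003 and 0.003 m and angle between the x axis of spanner and the x axis of peg_plate, either way round below 0.1 rad and z of spanner_neck in the frame of peg_plate between -0.003 and 0.0035 m and x of spanner_neck in the frame of peg_plate below -0.05 m and value of joint peg_catch below 0.06 rad and linear speed of spanner below 0.02 m/s); the robot touches nothing.
It fails at once if any of the other loose things is shifted by more than 3 cm (distance of any of small_spanner, screwdriver, flux_bottle, dish, spool, board from where it was at the start of the episode above 0.03 m).
It also fails if it takes over 58 s, if anything falls off the work surface, if the arm or the gripper's body presses on something with over 40 N, if the wrist force passes 120 N, or if a joint passes its speed limit or range.

ROBOT

A 6-joint arm with a two-finger parallel gripper is mounted at the origin on the work surface. World frame = base frame: x ahead of the robot, y to its left, z up, the work surface at z = 0. Lengths are in m, angles in degrees, forces in N, time in s.
With the tool pointing down it reaches from about 0.35 to 0.875 m from the base axis. Payload 4.2 kg.
Tool frame: the origin (TCP) lies at the very end of the fingers, on their centre line; the grasp point (between the pads) lies 19 mm behind it; z points along the fingers, y is the line along which they close (so a half turn about z gives the same grasp; the last joint's range is limited). The gripper opens to 87 mm and grips with 3 to 60 N. Pads are 19 mm wide; open, the fingers measure 117 mm over their backs; the gripper's body (75 mm by 190 mm) begins 51 mm behind the grasp point.
Start: joints at [90.504, 22.042, 0.453, 0, -68.411, -14.817], TCP at [0.154, 0.606, 0.223] pointing down, gripper open.
Joint ranges: [-179.83, 179.83], [-69.29, 118.12], [-61.27, 80.66], [-181.25, 117.63], [-171.15, -9.14], [-177.46, 177.46]. Speed limits (degrees/s): [159.86, 159.86, 180, 180, 180, 180].

INTERFACE

Orientations are given as a 3x3 rotation matrix whose columns are the frame's x, y, z axes.
In Python, from station import r gives the robot as it stands.
- The arm moves only by the tool jog_arm, never from a script. Its argument "plan" is text: rows parted by semicolons, each of 7 numbers parted by spaces: the shift along the tool's x, y, z normalised to -1 to 1, where 1 is 0.025 m, then the turn, a rotation vector about the tool's x, y, z normalised to -1 to 1, where 1 is 8 degrees, then the closure, from -1 (fully open) to 1 (shut). A call has exactly 10 rows; each row shifts and turns the commanded pose from where the row before left it, along the tool's axes as they then stand; what a row does not reach is not made up. A row lasts 1/10 s, in which the tool goes at most 50 mm and 8.59 degrees, less where a joint would pass 70% of its speed; a pose out of reach is approached as far as the arm can. A call with a number of a shift or a turn outside -1 to 1 is refused whole. A call with a gripper value outside its range is refused whole. The fingers move at their own pace and stop on an object; the grip force is fixed at half the most. Time passes only in rows, so rows that do not move let the fingers close, or fill a call up. It gives the time, the measured TCP pose, the force, the opening and the grip force at its end, in the units of the state.
- r.sense(): the state, without advancing time (a new reading comes with each control period).
- r.capture(name): name is "scene" or "top" or "wrist"; returns (picture, depth): 480x640x3 uint8, red, green, blue; 480x640 float32, m along the optical axis (not along the pixel's ray), 0 where there is no reading.
- r.get_calibration(name): a dict with "mtx" (3x3 intrinsics, pixels), "extrinsics" (4x4, takes a point from camera to world coordinates). Camera axes: x right, y up, looking along -z (the intrinsics and any distortion apply to the point x, -y, -z); pixel columns grow to the right and rows downward; lengths in m; the calibration is good to about 2 mm. A picture is of the moment at which its call begins: read the wrist's pose just before it. get_calibration takes no time and is no camera call; for the wrist camera it gives the pose at the moment of the call.
- r.finish_job(): hands the job in; it is judged then, once.
The state is a dict: "time_s": time; "joints": joint angles; "joint_velocities": joint speeds; "effort": joint torques, N m; "tcp_pos": TCP position; "ee_rot": TCP orientation; "wrist_force": force on the tool from outside, world axes, zero at the start; "moment": the same for the moment, N m; "gripper_width": opening from 0.0 (shut) to 1.0 (fully open); "gripper_force": force on a finger pad.
Only numpy, scipy, OpenCV 4.12 (cv2) and the standard library are available. Lean on these libraries where they do the work, as an engineer would, in place of code of your own. Each camera call takes 0.05 s, during which the arm holds its last target. There are 200 camera calls.

## Working session

There is one attempt and no reset: what is moved stays moved. The work goes in short steps, Python scripts to look and compute and a tool call to move; the robot and the scene stay as the last step left them, time stands still between calls to the robot, and variables do not carry over. Pictures are saved under pics/ and viewed, at most 10 in all, crops included, and the job is handed in when it is done.

Besides the shell and the picture viewer there is one more tool, called after "Emit:" as name(argument=value, ...) on one line, values as JSON. jog_arm: Moves the arm, as the interface text tells. Scaled input: -1 to 1 covers 0.025 m each way for a shift and 8 degrees each way for a turn. Its arguments: {"type":"object","properties":{"plan":{"type":"string"}},"required":["plan"]}

```bash
mkdir -p pics; ls
cat > h.py <<'E'
import numpy as np,cv2
from station import r
def cap(n):
    c=r.get_calibration(n); p,d=r.capture(n); return p,d,c
def world(c,d):
    K=np.array(c["mtx"]);E=np.array(c["extrinsics"])
    v,u=np.mgrid[0:480,0:640]
    P=np.stack([(u-K[0,2])/K[0,0]*d,-(v-K[1,2])/K[1,1]*d,-d],-1)
    return P@E[:3,:3].T+E[:3,3]
E
python3 - <<'E'
from h import *
for n in("top","scene"):
    p,d,c=cap(n); np.savez(n,p=p,d=d,W=world(c,d)); cv2.imwrite(f"pics/{n}.png",p[...,::-1])
    print(n,c)
print(r.sense())
E
```

```text
pics
top {'mtx': array([[518.73818967,   0.        , 326.40442735],
       [  0.        , 518.73818967, 222.99420189],
       [  0.        ,   0.        ,   1.        ]]), 'extrinsics': array([[ 7.97561054e-03,  9.84036733e-01, -1.77786666e-01,
         3.14588301e-01],
       [-9.99965357e-01,  8.27206370e-03,  9.26280356e-04,
         8.28029340e-02],
       [ 2.38215652e-03,  1.77773119e-01,  9.84068617e-01,
         1.37930368e+00],
       [ 0.00000000e+00,  0.00000000e+00,  0.00000000e+00,
         1.00000000e+00]])}
scene {'mtx': array([[469.4362529 ,   0.        , 320.2720357 ],
       [  0.        , 469.4362529 , 236.80908005],
       [  0.        ,   0.        ,   1.        ]]), 'extrinsics': array([[ 0.8184444 , -0.34665954,  0.4582313 ,  1.1591037 ],
       [ 0.57420548,  0.52246685, -0.63033043, -0.77008349],
       [-0.02090061,  0.77900934,  0.62666388,  0.92661511],
       [ 0.        ,  0.        ,  0.        ,  1.        ]])}
{'time_s': 0.1, 'joints': array([ 9.05033624e+01,  2.20856241e+01,  3.88230300e-01, -2.42505442e-02,
       -6.84119583e+01, -1.48138800e+01]), 'joint_velocities': array([-0.04822919, -0.07491752,  0.099723  ,  0.058576  ,  0.02138014,
       -0.05553613]), 'effort': array([ 1.12423054e-04, -3.91692638e+01,  1.87935323e+01,  4.23200771e+00,
        1.34218534e-02, -6.96861389e-05]), 'tcp_pos': array([0.15436955, 0.60508259, 0.22158372]), 'ee_rot': array([[ 9.68931798e-01, -2.47327778e-01, -3.76780147e-04],
       [-2.47328041e-01, -9.68929917e-01, -1.91190497e-03],
       [ 1.07793650e-04,  1.94569381e-03, -9.99998101e-01]]), 'wrist_force': array([0.0871203 , 0.20910632, 0.06831267]), 'moment': array([0.00917349, 0.01480081, 0.03941696]), 'gripper_force': 0.0, 'gripper_width': 1.0039733451368207}
```

View pics/top.png

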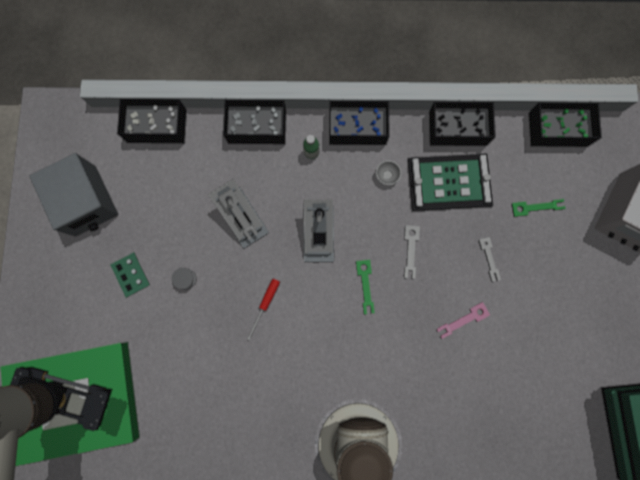

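View pics/scene.png

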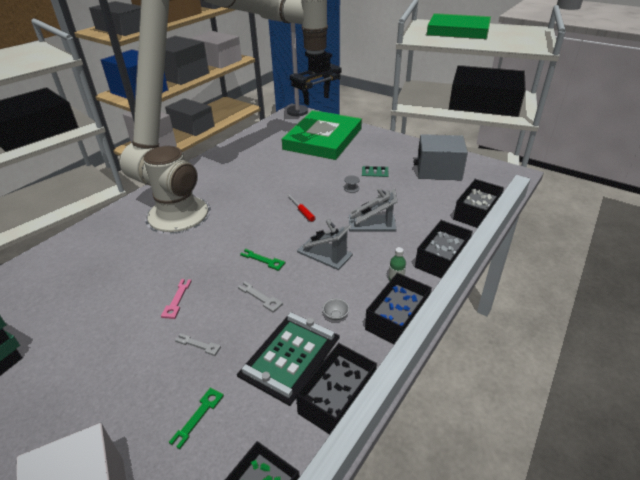

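Top view: two plain grey loose spanners, at (411,250) and (489,258). The first is visibly longer, so it fits "larger". The others, at (366,287), (538,208) and (463,321), are green or pink look-alikes. The empty stand is at (319,230); the stand at (240,215) carries a spanner.

Run:
```python
from h import *
f=np.load("top.npz");p,W=f["p"],f["W"]
cv2.imwrite("pics/c1.png",cv2.resize(p[190:300,290:510],None,fx=3.6,fy=3.6,interpolation=cv2.INTER_CUBIC)[...,::-1])
hsv=cv2.cvtColor(p,cv2.COLOR_RGB2HSV)
for (a,b,c,d) in((220,285,398,425),(232,285,476,504)):
    m=(p[a:b,c:d].min(-1)>150)
    X=W[a:b,c:d][m]; q,s,R=np.linalg.svd(X[:,:2]-X[:,:2].mean(0),full_matrices=False)
    t=(X[:,:2]-X[:,:2].mean(0))@R[0]
    print(m.sum(),X.mean(0),R[0],t.min(),t.max(),np.median(X[:,2]))
X=W[190:270,300:338]
for v in range(195,268,4): print(v,[tuple(np.round(W[v,u],3)) for u in (306,319,333)])
```

```text
<stdin>:7: RuntimeWarning: Mean of empty slice.
  ret = um.true_divide(
<stdin>:8: RuntimeWarning: Mean of empty slice.
Traceback (most recent call last):
IndexError: index 0 is out of bounds for axis 0 with size 0
```

View pics/c1.png

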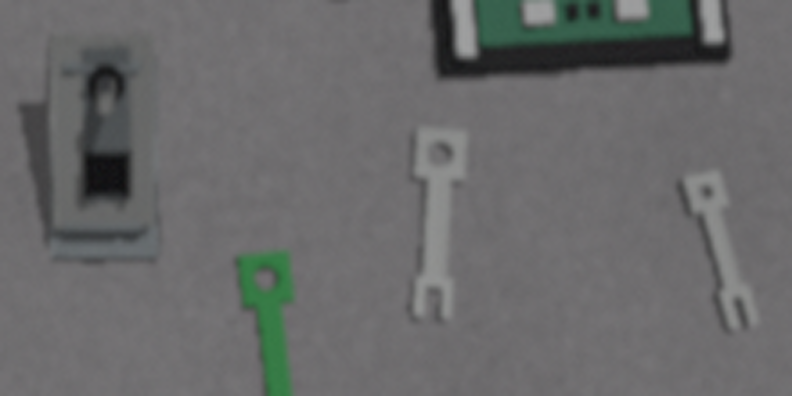

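The crop confirms it. The larger grey spanner has its hole at crop (440,153), full (412.2,232.5), and its fork end at full (410,278). The smaller one is on the right. The empty stand's peg is at about full (319,213), with its cradle (dark) towards the robot.

Run:
```python
from h import *
f=np.load("top.npz");p,W=f["p"],f["W"]
for v,u in((232,408),(226,412),(250,411),(270,407),(278,410)): print(v,u,W[v,u].round(4),p[v,u])
b=W[200:265,298:342].reshape(-1,3); 
for (a,c,n) in((218,290,398),):
    g=p[218:285,396:428].astype(int); m=g.min(-1)>125; print(m.sum()); X=W[218:285,396:428][m]
    mu=X[:,:2].mean(0);R=np.linalg.svd(X[:,:2]-mu,full_matrices=False)[2];t=(X[:,:2]-mu)@R[0];print(mu,R[0],t.min(),t.max(),np.median(X[:,2]))
for v in range(197,266,4): print(v,[tuple(W[v,u].round(3).tolist()) for u in (308,319,330)])
# stand: sloped plane fit from the side strips
S=np.vstack([W[205:250,306:310].reshape(-1,3),W[205:250,329:332].reshape(-1,3)])
A=np.c_[S[:,:2],np.ones(len(S))]
k=np.linalg.lstsq(A,S[:,2],rcond=None)[0];res=S[:,2]-A@k
for i in range(5):
    g=abs(res)<max(.003,2*np.median(abs(res)));k=np.linalg.lstsq(A[g],S[g,2],rcond=None)[0];res=S[:,2]-A@k
print(k,g.mean(),np.degrees(np.arctan(np.hypot(*k[:2]))),np.degrees(np.arctan2(k[1],k[0])))
```

```text
232 408 [ 0.5391 -0.1367  0.0115] [130 130 130]
226 412 [ 0.5562 -0.1485  0.0073] [132 132 132]
250 411 [ 0.4905 -0.1434  0.0135] [142 142 142]
270 407 [ 0.4378 -0.1325  0.0088] [139 140 139]
278 410 [ 4.174e-01 -1.414e-01 -3.000e-04] [98 97 99]
377
[ 0.49298828 -0.14382505] [-0.96181374  0.27370482] -0.06753562108709762 0.2336167251794583 0.007710859634496581
197 [(0.635, 0.132, 0.002), (0.636, 0.102, -0.0), (0.636, 0.072, 0.001)]
201 [(0.599, 0.128, 0.113), (0.6, 0.101, 0.111), (0.6, 0.073, 0.111)]
205 [(0.59, 0.128, 0.105), (0.59, 0.101, 0.108), (0.591, 0.073, 0.105)]
209 [(0.58, 0.128, 0.103), (0.579, 0.1, 0.11), (0.581, 0.073, 0.103)]
213 [(0.571, 0.128, 0.1), (0.566, 0.1, 0.124), (0.573, 0.073, 0.092)]
217 [(0.562, 0.128, 0.09), (0.554, 0.1, 0.133), (0.564, 0.073, 0.087)]
221 [(0.553, 0.128, 0.086), (0.545, 0.1, 0.133), (0.554, 0.072, 0.081)]
225 [(0.545, 0.129, 0.072), (0.545, 0.1, 0.073), (0.545, 0.072, 0.074)]
229 [(0.536, 0.129, 0.066), (0.536, 0.1, 0.069), (0.536, 0.072, 0.069)]
233 [(0.526, 0.129, 0.062), (0.525, 0.1, 0.071), (0.527, 0.072, 0.059)]
237 [(0.517, 0.129, 0.056), (0.515, 0.1, 0.068), (0.517, 0.072, 0.055)]
241 [(0.507, 0.129, 0.048), (0.506, 0.1, 0.055), (0.508, 0.072, 0.048)]
245 [(0.315, 0.083, 1.379), (0.315, 0.083, 1.379), (0.498, 0.072, 0.046)]
249 [(0.489, 0.129, 0.032), (0.489, 0.1, 0.03), (0.488, 0.072, 0.037)]
253 [(0.478, 0.129, 0.028), (0.478, 0.1, 0.03), (0.481, 0.071, 0.009)]
257 [(0.47, 0.129, 0.013), (0.47, 0.1, 0.009), (0.471, 0.071, 0.008)]
261 [(0.46, 0.13, 0.005), (0.46, 0.1, 0.006), (0.461, 0.071, -0.001)]
265 [(0.45, 0.13, 0.001), (0.45, 0.1, 0.0), (0.45, 0.071, -0.003)]
[ 0.69905418  0.01130057 -0.3079562 ] 0.8222222222222222 34.95914897938498 0.9261347657438301
```

Emit:
jog_arm(plan="0 0 -0.5 0 0 -0.9 -1; 0 0 -0.5 0 0 -0.89 -1; 0.66 0.96 -0.15 0 0 0 -1; 0.66 0.96 -0.15 0 0 0 -1; 0.66 0.96 -0.15 0 0 0 -1; 0.66 0.96 -0.15 0 0 0 -1; 0.66 0.96 -0.15 0 0 0 -1; 0.66 0.96 -0.15 0 0 0 -1; 0.66 0.96 -0.15 0 0 0 -1; 0.66 0.96 -0.15 0 0 0 -1")

```text
time_s: 1.1
tcp_pos: [0.2868, 0.4123, 0.2773]
ee_rot: [[1.0, 0.0, -0.0], [0.0, -1.0, -0.001], [-0.0, 0.001, -1.0]]
wrist_force: [-0.2, -0.8, -1.2]
gripper_width: 1.003
gripper_force: 0.0
```

Run:
```python
from h import *
s=r.sense();R=np.array(s["ee_rot"]);E=r.get_calibration("wrist")
print(s["time_s"],s["tcp_pos"],R.round(4));X=E["extrinsics"];print(R.T@(X[:3,3]-s["tcp_pos"]),(R.T@X[:3,:3]).round(3),E["mtx"][0])
```

```text
1.1 [0.28684488 0.41226999 0.27729822] [[ 1.e+00  2.e-04 -5.e-04]
 [ 2.e-04 -1.e+00 -7.e-04]
 [-5.e-04  7.e-04 -1.e+00]]
[ 0.07623689  0.00026522 -0.16306533] [[-0.     0.962  0.274]
 [ 1.     0.     0.   ]
 [ 0.     0.274 -0.962]] [393.70181703   0.         322.08228508]
```

Emit:
jog_arm(plan="0.6 0.96 0 0 0 0 -1; 0.6 0.96 0 0 0 0 -1; 0.6 0.96 0 0 0 0 -1; 0.6 0.96 0 0 0 0 -1; 0.6 0.96 0 0 0 0 -1; 0.6 0.96 0 0 0 0 -1; 0.6 0.96 0 0 0 0 -1; 0.6 0.96 0 0 0 0 -1; 0.6 0.96 0 0 0 0 -1; 0.6 0.96 0 0 0 0 -1")

```text
time_s: 2.1
tcp_pos: [0.4367, 0.1724, 0.2772]
ee_rot: [[1.0, 0.0, -0.001], [0.0, -1.0, -0.0], [-0.001, 0.0, -1.0]]
wrist_force: [0.8, -0.3, -0.3]
gripper_width: 1.0
gripper_force: 0.0
```

Emit:
jog_arm(plan="0.6 0.96 0 0 0 0 -1; 0.6 0.96 0 0 0 0 -1; 0.6 0.5 0 0 0 0 -1; 0.6 0 0 0 0 0 -1; 0 0 0 0 0 0 -1; 0 0 0 0 0 0 -1; 0 0 0 0 0 0 -1; 0 0 0 0 0 0 -1; 0 0 0 0 0 0 -1; 0 0 0 0 0 0 -1")

```text
time_s: 3.1
tcp_pos: [0.4963, 0.1134, 0.2777]
ee_rot: [[1.0, 0.001, 0.0], [0.001, -1.0, 0.0], [0.0, -0.0, -1.0]]
wrist_force: [-1.1, 0.1, 0.2]
gripper_width: 1.0
gripper_force: 0.0
```

Run:
```python
from h import *
p,d,c=cap("wrist");W=world(c,d);np.savez("w1",p=p,d=d,W=W,E=c["extrinsics"],K=c["mtx"]);cv2.imwrite("pics/w1.png",p[...,::-1])
print(r.sense()["tcp_pos"])
```

```text
[0.49636193 0.11330523 0.27769143]
```

View pics/w1.png

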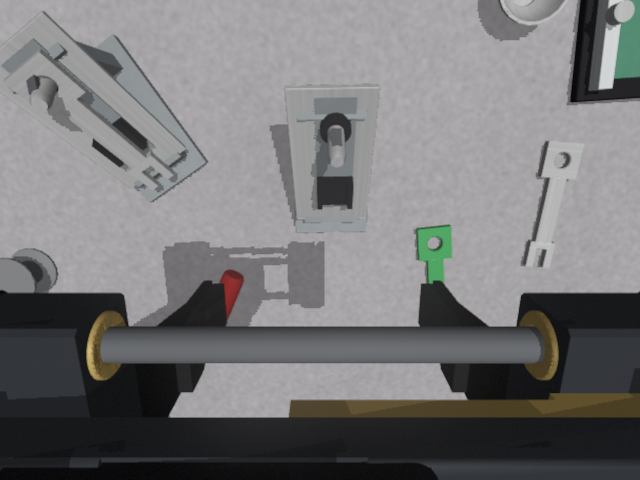

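The wrist view shows the empty stand with its boss at (335,127), peg end at (337,157) and cradle at (335,192). The target spanner is fully in view, hole at (562,159), fork at (538,262).

Run:
```python
from h import *
f=np.load("w1.npz");p,W=f["p"],f["W"]
# spanner
m=np.zeros((480,640),bool);a=W[135:275,515:595];m[135:275,515:595]=(a[...,2]>.004)&(a[...,2]<.015)&(p[135:275,515:595].min(-1)>185)
n,l,st,ce=cv2.connectedComponentsWithStats(m.astype(np.uint8));k=1+np.argmax(st[1:,4]);m=l==k
X=W[m];print("sp",m.sum(),np.median(X[:,2]))
mu=X[:,:2].mean(0);ax=np.linalg.svd(X[:,:2]-mu,full_matrices=False)[2][0];ax*=np.sign(ax[0])
pe=np.array([-ax[1],ax[0]])
# minAreaRect of shank region refine: centreline from slices
t=(X[:,:2]-mu)@ax;s=(X[:,:2]-mu)@pe
T=[];S=[]
for q in np.arange(t.min()+.002,t.max()-.002,.004):
    g=abs(t-q)<.002; print(round(q,3),(s[g].min()*1e3).round(1),(s[g].max()*1e3).round(1),end=' | ')
    T.append(q);S.append((s[g].min()+s[g].max())/2)
k=np.polyfit(T,S,1);print("\nslope",k,"tmin/max",t.min(),t.max(),"yaw",np.degrees(np.arctan2(ax[1],ax[0])+np.arctan(k[0])))
for nm,q in(("hole@",t.max()-.019),):print(nm,mu+ax*q+pe*np.polyval(k,q))
# hole directly: centroid of dark/low contour
cs,h=cv2.findContours(m.astype(np.uint8),cv2.RETR_CCOMP,cv2.CHAIN_APPROX_NONE)
for i,c in enumerate(cs):
    if h[0][i][3]>=0 and cv2.contourArea(c)>20:
        u,v=c.reshape(-1,2).mean(0)
        E,K=f["E"],f["K"];ray=E[:3,:3]@np.array([(u-K[0,2])/K[0,0],-(v-K[1,2])/K[1,1],-1]);print("hole",u,v,(E[:3,3]+ray*(.008-E[2,3])/ray[2]),cv2.contourArea(c))
# stand
B=W[80:236,265:395].reshape(-1,3);B=B[B[:,2]>.02]
k=np.array([.7,0,-.308])
for i in range(20):
    z=B[:,2]-B[:,0]*k[0]-B[:,1]*k[1]-k[2];g=abs(z)<.003
    k=np.linalg.lstsq(np.c_[B[g,:2],np.ones(g.sum())],B[g,2],rcond=None)[0]
nrm=np.array([-k[0],-k[1],1]);nrm/=np.linalg.norm(nrm);print("plane",k,nrm,np.degrees(np.arccos(nrm[2])),g.sum())
Q=B[g]
for x0 in np.arange(.48,.61,.01):
    h=abs(Q[:,0]-x0)<.004
    if h.sum()>10:print(round(x0,3),Q[h,1].min().round(4),Q[h,1].max().round(4),((Q[h,1].min()+Q[h,1].max())/2).round(4))
H=(B-[0,0,k[2]])@nrm  # height above plate
for lo in np.arange(.006,.056,.004):
    h=(H>lo)&(H<lo+.004);h2=B[h]
    if h.sum():print("H",round(lo,3),h.sum(),np.median(h2,0).round(4),h2.min(0).round(4),h2.max(0).round(4))
```

```text
sp 68 0.008491761048850938
-0.008 -4.0 3.4 | -0.004 -2.4 3.7 | 0.0 -0.8 3.3 | 0.004 -1.8 2.0 | 0.008 -2.5 1.7 | 
slope [-0.01933609  0.00027213] tmin/max -0.009709824864240236 0.011121295479388104 yaw -79.53829355501412
hole@ [ 0.44401349 -0.13012232]
plane [ 0.70538206  0.00866993 -0.30901328] [-0.57639584 -0.00708455  0.81713992] 35.20049501683222 8448
0.48 0.0665 0.1399 0.1032
0.49 0.0668 0.1405 0.1037
0.5 0.0671 0.1407 0.1039
0.51 0.067 0.1403 0.1036
0.52 0.0672 0.1408 0.104
0.53 0.0674 0.141 0.1042
0.54 0.0675 0.1413 0.1044
0.55 0.0678 0.1414 0.1046
0.56 0.068 0.1416 0.1048
0.57 0.068 0.142 0.105
0.58 0.0679 0.142 0.105
0.59 0.0683 0.1422 0.1053
0.6 0.0685 0.1423 0.1054
H 0.006 914 [0.5256 0.1017 0.0728] [0.5008 0.0843 0.0564] [0.583  0.1179 0.1136]
H 0.01 281 [0.524  0.1012 0.0757] [0.4998 0.0846 0.0576] [0.5813 0.1179 0.1143]
H 0.014 282 [0.5125 0.1069 0.0725] [0.4976 0.084  0.0603] [0.5714 0.118  0.1155]
H 0.018 32 [0.5684 0.1051 0.1171] [0.5637 0.0956 0.1143] [0.573  0.1085 0.1228]
H 0.022 66 [0.57   0.1016 0.1229] [0.5615 0.095  0.1186] [0.573  0.1085 0.1254]
H 0.026 71 [0.5663 0.1017 0.1258] [0.5594 0.0951 0.1201] [0.5693 0.1085 0.128 ]
H 0.03 70 [0.5634 0.1025 0.1287] [0.5572 0.0953 0.1244] [0.5663 0.1086 0.1304]
H 0.034 71 [0.5598 0.1026 0.1312] [0.5543 0.0955 0.1272] [0.5627 0.1086 0.1326]
H 0.038 67 [0.557  0.1026 0.1339] [0.5491 0.0948 0.1296] [0.5598 0.1086 0.1365]
H 0.042 87 [0.5541 0.102  0.1367] [0.5487 0.0956 0.1331] [0.557  0.1087 0.1389]
H 0.046 134 [0.5496 0.1018 0.1375] [0.5448 0.0965 0.1336] [0.555  0.1072 0.1411]
```

Emit:
jog_arm(plan="0 1 0 0 0 0 -1; 0 1 0 0 0 0 -1; 0 1 0 0 0 0 -1; 0 1 0.3 0 0 0 -1; 0 1 0.5 0 0 0 -1; 0 1 0.5 0 0 0 -1; 0 1 0.5 0 0 0 -1; 0 1 0.5 0 0 0 -1; 0 1 0.5 0 0 0 -1; 0 1 0.4 0 0 0 -1")

```text
time_s: 4.15
tcp_pos: [0.4963, -0.1378, 0.1969]
ee_rot: [[1.0, 0.0, -0.0], [0.0, -1.0, 0.0], [-0.0, -0.0, -1.0]]
wrist_force: [0.3, 0.4, 0.6]
gripper_width: 1.0
gripper_force: 0.0
```

Emit:
jog_arm(plan="0 0.4 0 0 0 0 -1; 0 0 0 0 0 0 -1; 0 0 0 0 0 0 -1; 0 0 0 0 0 0 -1; 0 0 0 0 0 0 -1; 0 0 0 0 0 0 -1; 0 0 0 0 0 0 -1; 0 0 0 0 0 0 -1; 0 0 0 0 0 0 -1; 0 0 0 0 0 0 -1")

```text
time_s: 5.15
tcp_pos: [0.4966, -0.1469, 0.1975]
ee_rot: [[1.0, 0.0, -0.0], [0.0, -1.0, -0.0], [-0.0, 0.0, -1.0]]
wrist_force: [0.1, -0.2, -1.3]
gripper_width: 0.996
gripper_force: 0.0
```

```bash
cat > sp.py <<'E'
from h import *
p,d,c=cap("wrist");W=world(c,d);np.savez("w2",p=p,d=d,W=W,E=c["extrinsics"],K=c["mtx"]);cv2.imwrite("pics/w2.png",p[...,::-1])
print(r.sense()["tcp_pos"])
zz=W[...,2];print(np.median(zz[100:250,200:280]))
for v in range(60,300,20):print(v,zz[v,250:400:10].round(3).tolist(),p[v,250:400:10,1].tolist())
E
python3 sp.py
```

```text
[ 0.49656775 -0.14687504  0.19752977]
0.0007598981506521385
60 [0.002, 0.003, 0.001, 0.0, 0.002, 0.002, 0.001, 0.007, 0.011, 0.029, 0.029, 0.015, 0.015, 0.018, 0.016] [161, 159, 167, 158, 160, 165, 160, 65, 52, 208, 208, 150, 145, 146, 147]
80 [-0.0, 0.001, 0.001, -0.0, 0.0, 0.002, 0.0, 0.001, 0.012, 0.02, 0.013, 0.014, 0.013, 0.013, 0.012] [160, 165, 161, 162, 162, 163, 163, 105, 61, 87, 79, 61, 63, 57, 57]
100 [-0.0, -0.0, 0.001, 0.001, 0.001, 0.0, 0.001, 0.0, -0.001, 0.002, 0.001, 0.001, 0.001, 0.004, 0.0] [162, 161, 164, 162, 159, 163, 158, 141, 156, 162, 162, 167, 166, 163, 161]
120 [0.0, 0.001, -0.0, 0.002, 0.001, 0.001, 0.002, 0.0, 0.001, -0.0, 0.002, 0.001, 0.0, 0.001, 0.0] [167, 162, 164, 159, 160, 162, 165, 162, 158, 164, 160, 162, 162, 161, 165]
140 [0.0, 0.002, 0.001, 0.001, -0.0, 0.001, 0.0, 0.001, 0.0, 0.001, 0.001, 0.001, 0.001, 0.001, 0.0] [163, 161, 161, 159, 161, 161, 160, 160, 165, 160, 162, 158, 164, 165, 165]
160 [0.001, 0.0, 0.0, 0.001, -0.001, 0.009, 0.009, 0.001, 0.01, 0.01, 0.001, 0.002, 0.0, 0.002, 0.0] [162, 155, 164, 157, 162, 178, 183, 166, 186, 186, 159,
[... 394 characters left out ...]
, 0.001, 0.0, 0.001, 0.001, 0.0, 0.008, 0.008, -0.0, 0.0, -0.001, 0.001, 0.001, 0.001, 0.001] [159, 161, 160, 161, 164, 160, 180, 182, 161, 165, 158, 163, 157, 165, 164]
240 [0.002, 0.001, 0.0, 0.001, 0.0, 0.001, 0.009, 0.01, 0.001, 0.001, 0.001, 0.001, -0.0, 0.001, -0.001] [164, 164, 160, 163, 159, 160, 182, 180, 165, 162, 163, 164, 161, 157, 159]
260 [0.0, 0.001, 0.001, 0.0, 0.001, 0.002, 0.009, 0.009, -0.001, 0.001, 0.001, 0.001, 0.0, 0.0, 0.0] [164, 163, 146, 152, 159, 109, 131, 128, 112, 111, 161, 162, 160, 159, 162]
280 [0.0, 0.002, 0.001, 0.0, 0.0, 0.009, -0.0, 0.009, -0.001, 0.0, 0.002, 0.001, 0.0, -0.0, 0.0] [108, 107, 132, 158, 165, 182, 112, 129, 110, 107, 159, 162, 163, 158, 162]
```

View pics/w2.png

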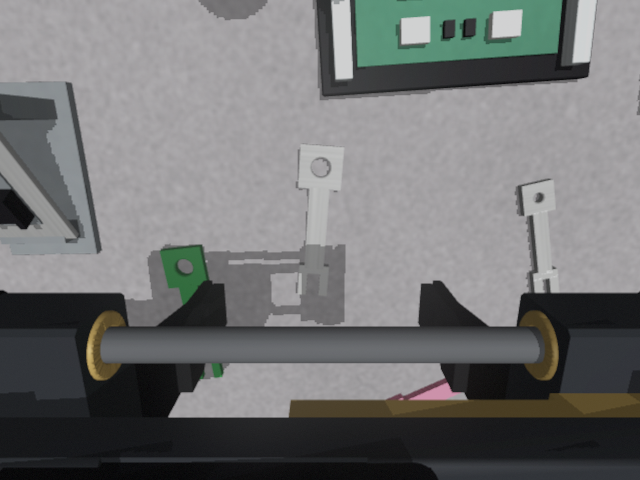

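The larger spanner is in the centre: hole at (320,167), head spanning columns 298–343, fork at about (312,285).

```bash
cat > sp2.py <<'E'
from h import *
f=np.load("w2.npz");p,W,E,K=f["p"],f["W"],f["E"],f["K"]
m=np.zeros((480,640),np.uint8);m[135:250,285:355]=p[135:250,285:355].min(-1)>172
m=cv2.morphologyEx(m,cv2.MORPH_OPEN,np.ones((3,3),np.uint8))
def at(u,v,z=.008):
    u,v=np.asarray(u,float),np.asarray(v,float)
    ray=np.stack([(u-K[0,2])/K[0,0],-(v-K[1,2])/K[1,1],-np.ones_like(u)],-1)@E[:3,:3].T
    return E[:3,3]+ray*((z-E[2,3])/ray[...,2])[...,None]
v,u=np.nonzero(m);X=at(u,v)[:,:2];print(len(v))
rows=[]
for q in range(193,244):
    h=np.nonzero(m[q])[0]
    if len(h):rows.append((at(h.min()-.5,q)[:2]+at(h.max()+.5,q)[:2])/2); wd=at(h.min()-.5,q)[1]-at(h.max()+.5,q)[1]
rows=np.array(rows);k=np.polyfit(rows[:,0],rows[:,1],1);print("shank line",k,"yaw",np.degrees(np.arctan(k[0])),"resid",np.std(rows[:,1]-np.polyval(k,rows[:,0])),"w",wd)
hd=np.nonzero(m[:192]);rect=cv2.minAreaRect(at(hd[1],hd[0])[:,:2].astype(np.float32)*1000);print("head rect",rect)
cs,h=cv2.findContours(m,cv2.RETR_CCOMP,cv2.CHAIN_APPROX_NONE)
for i,c in enumerate(cs):
    if h[0][i][3]>=0 and cv2.contourArea(c)>20:
        a=c.reshape(-1,2);x=at(a[:,0],a[:,1]);e=cv2.minEnclosingCircle(x[:,:2].astype(np.float32)*1000);print("hole",e,np.polyval(k,e[0][0]/1e3))
E
python3 sp2.py
```

```text
2521
shank line [-0.07324741 -0.10650976] yaw -4.189286127416995 resid 0.00022176767536922793 w 0.016790168158710067
head rect ((538.4600219726562, -145.8450164794922), (37.914649963378906, 40.46485137939453), 86.34121704101562)
hole ((539.9759521484375, -145.73431396484375), 10.444923400878906) -0.14606160145921349
```

Emit:
jog_arm(plan="0.85 -0.04 0.9 0 0 0 -1; 0.84 0 0.9 0 0 0 -1; 0 0 0.9 0 0 0.51 -1; 0 0 0.9 0 0 0 -1; 0 0 0.9 0 0 0 -1; 0 0 0.9 0 0 0 -1; 0 0 0.9 0 0 0 -1; 0 0 0.9 0 0 0 -1; 0 0 0.4 0 0 0 -1; 0 0 0.1 0 0 0 -1")

```text
time_s: 6.2
tcp_pos: [0.5382, -0.1459, 0.0039]
ee_rot: [[0.997, -0.071, -0.003], [-0.071, -0.997, -0.0], [-0.002, 0.0, -1.0]]
wrist_force: [0.2, -0.3, 0.6]
gripper_width: 1.001
gripper_force: 0.0
```

Emit:
jog_arm(plan="0 0 0 0 0 0 -1; 0 0 0 0 0 0 -1; 0 0 0 0 0 0 -1; 0 0 0.05 0 0 0 -1; 0 0 0.03 0 0 0 -1; 0 0 0 0 0 0 -1; 0 0 0 0 0 0 -1; 0 0 0 0 0 0 -1; 0 0 0 0 0 0 -1; 0 0 0 0 0 0 -1")

```text
time_s: 7.2
tcp_pos: [0.5388, -0.1459, 0.003]
ee_rot: [[0.997, -0.071, -0.0], [-0.071, -0.997, -0.0], [-0.0, 0.0, -1.0]]
wrist_force: [-0.5, 0.3, 1.1]
gripper_width: 1.001
gripper_force: 0.0
```

Emit:
jog_arm(plan="0 0 0.05 0 0 0 -1; 0 0 0 0 0 0 1; 0 0 0 0 0 0 1; 0 0 0 0 0 0 1; 0 0 0 0 0 0 1; 0 0 0 0 0 0 1; 0 0 0 0 0 0 1; 0 0 0 0 0 0 1; 0 0 0 0 0 0 1; 0 0 0 0 0 0 1")

```text
time_s: 8.2
tcp_pos: [0.5388, -0.1458, 0.0018]
ee_rot: [[0.997, -0.071, 0.0], [-0.071, -0.997, -0.0], [0.0, 0.0, -1.0]]
wrist_force: [0.0, 0.2, -0.6]
gripper_width: 0.428
gripper_force: 30.0
```

Emit:
jog_arm(plan="0 0 0 0 0 0 1; 0 0 -0.2 0 0 0 1; 0 0 -0.5 0 0 0 1; 0 0 -1 0 0 0 1; 0 0 -1 0 0 0 1; 0 0 -1 0 0 0 1; 0 0 -1 0 0 0 1; 0 0 -1 0 0 0 1; 0 0 -1 0 0 0 1; 0 0 -1 0 0 0 1")

```text
time_s: 9.2
tcp_pos: [0.5383, -0.1458, 0.1963]
ee_rot: [[0.997, -0.071, 0.001], [-0.071, -0.997, 0.0], [0.001, -0.0, -1.0]]
wrist_force: [0.2, -0.2, -2.7]
gripper_width: 0.433
gripper_force: 30.0
```

Run:
```python
from h import *
from scipy.optimize import least_squares
f=np.load("w1.npz");W=f["W"]
ps=np.radians(1.0);a=np.radians(35);c,s=np.cos,np.sin
Z=np.array([-s(a)*c(ps),-s(a)*s(ps),c(a)]);X=np.array([c(a)*c(ps),c(a)*s(ps),s(a)]);Y=np.cross(Z,X)
R=np.c_[X,Y,Z];o=np.array([.570,.102,.105])
Q=((W[80:236,265:395].reshape(-1,3))-o)@R
Q=Q[(abs(Q[:,1])<.03)&(abs(Q[:,0])<.1)]
seatp=Q[(np.hypot(Q[:,0],Q[:,1])<.014)&(np.hypot(Q[:,0],Q[:,1])>.009)&(abs(Q[:,2])<.004)];print("seat z",np.median(seatp[:,2])*1e3,len(seatp))
cr=Q[(abs(Q[:,0]+.07)<.012)&(abs(Q[:,1])<.009)];print("cradle z",np.median(cr[:,2])*1e3)
rib=Q[(abs(Q[:,0]+.07)<.012)&(Q[:,2]>.003)&(Q[:,2]<.01)];y=rib[:,1];print("ribs",y[y>0].min(),y[y>0].max(),y[y<0].min(),y[y<0].max(),np.median(rib[:,2]))
tip=Q[(np.hypot(Q[:,0],Q[:,1])<.010)&(Q[:,2]>.036)];print("tip z",np.median(tip[:,2]),len(tip),tip.min(0),tip.max(0),tip.mean(0))
P=Q[(Q[:,2]>.012)&(Q[:,2]<.031)&(np.hypot(Q[:,0],Q[:,1])<.016)]
r_=least_squares(lambda t:np.hypot(P[:,0]-t[0],P[:,1]-t[1])-.007,[0,0],loss="soft_l1",f_scale=.0005)
print("peg centre off",r_.x*1e3,len(P));
for zz in np.arange(.012,.032,.004):
    g=abs(P[:,2]-zz-.002)<.002;print(round(zz,3),P[g].min(0).round(4),P[g].max(0).round(4))
pl=np.median(Q[(abs(abs(Q[:,1])-.026)<.003)][:,2]);print("plate z",pl)
# hole in hand
p,d,cc=cap("wrist");np.savez("w3",p=p,d=d,E=cc["extrinsics"],K=cc["mtx"]);st=r.sense();print(st["tcp_pos"])
cv2.imwrite("pics/w3.png",cv2.resize(p[230:400,200:440],None,fx=3,fy=3)[...,::-1])
```

```text
seat z 0.246226474806063 363
cradle z 0.31896973392599764
ribs 0.012160165683802496 0.017054486714753396 -0.016962488425106607 -0.011867046272147914 0.006356831767350128
tip z 0.038345938937998966 151 [-0.00419442 -0.00513529  0.03605259] [0.00758729 0.00552254 0.04013397] [0.00195387 0.00013733 0.03815075]
peg centre off [ 2.29690167 -0.09040201] 323
0.012 [ 0.0011 -0.0061  0.0121] [0.0132 0.0066 0.0159]
0.016 [ 0.0011 -0.0068  0.016 ] [0.0117 0.0067 0.02  ]
0.02 [ 0.0016 -0.0066  0.0201] [0.0103 0.0068 0.024 ]
0.024 [ 0.001  -0.0064  0.024 ] [0.0092 0.0069 0.0279]
0.028 [ 0.0008 -0.0062  0.028 ] [0.0081 0.0069 0.031 ]
plate z -0.00958863264050874
[ 0.54103842 -0.14647561  0.20118708]
```

View pics/w3.png

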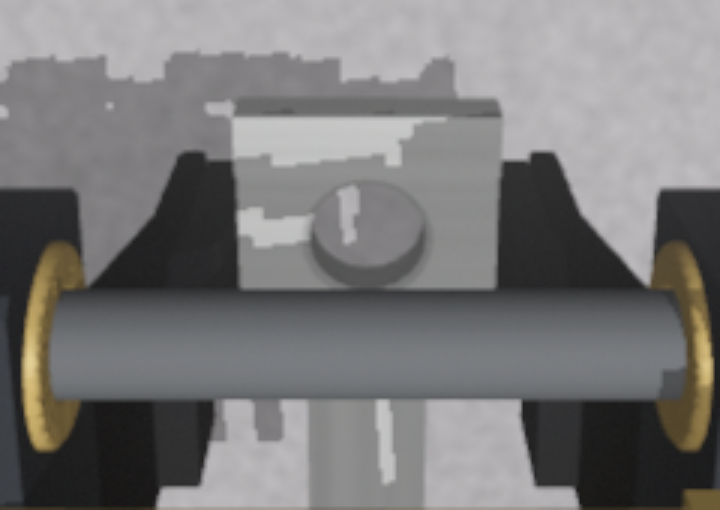

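Run:
```python
from h import *
f=np.load("w3.npz");K=f["K"]
s=r.sense();R=np.array(s["ee_rot"]);X=r.get_calibration("wrist")["extrinsics"];C=R.T@(X[:3,3]-s["tcp_pos"]);Q=R.T@X[:3,:3]
print(s["time_s"],s["tcp_pos"],R.round(4).tolist(),C)
for n,u,v in(("hole l",310,234),("hole r",427,234),("hole t",368,180),("hole b",368,287),("headTL",233,115),("headTR",501,115)):
    u=200+u/3;v=230+v/3;y=Q@np.array([(u-K[0,2])/K[0,0],-(v-K[1,2])/K[1,1],-1]);print(n,((C+y*((-.0062-C[2])/y[2]))*1e3).round(2))
```

```text
9.25 [ 0.54103842 -0.14647561  0.20118708] [[0.9975, -0.0699, 0.0095], [-0.0699, -0.9976, -0.0018], [0.0096, 0.0012, -1.0]] [ 0.07625192  0.00021922 -0.16306381]
hole l [ 1.09 -8.01 -6.2 ]
hole r [ 1.09  8.98 -6.2 ]
hole t [ 9.54  0.41 -6.2 ]
hole b [-7.44  0.41 -6.2 ]
headTL [ 19.42 -18.61  -6.2 ]
headTR [19.42 19.15 -6.2 ]
```

Emit:
jog_arm(plan="0 0 0 0 0 -0.63 1; 0 -0.5 0 0 0.5 0 1; 0 -1 0 0 0.8 0 1; 0 -1 0 0 0.8 0 1; 0 -1 0 0 0.8 0 1; 0 -1 0 0 0.8 0 1; 0 -1 0 0 0.6 0 1; 0 -1 0 0 0.075 0 1; 0 -1 0 0 0 0 1; 0 -1 0 0 0 0 1")

```text
time_s: 10.25
tcp_pos: [0.544, 0.0261, 0.2005]
ee_rot: [[0.861, -0.008, 0.509], [0.009, -0.999, -0.031], [0.509, 0.032, -0.86]]
wrist_force: [0.5, 0.7, -1.8]
gripper_width: 0.429
gripper_force: 30.0
```

Emit:
jog_arm(plan="0 -0.8 0 0 0 0 1; 0 -0.6 0 0 0 0 1; 0 0 0 0 0 0 1; 0 0 0 0 0 0 1; 0 0 0 0 0 0 1; 0 0 0 0 0 0 1; 0 0 0 0 0 0 1; 0 0 0 0 0 0 1; 0 0 0 0 0 0 1; 0 0 0 0 0 0 1")

```text
time_s: 11.25
tcp_pos: [0.5454, 0.0609, 0.1992]
ee_rot: [[0.861, -0.007, 0.509], [0.009, -1.0, -0.03], [0.509, 0.031, -0.86]]
wrist_force: [-0.6, 0.4, -1.4]
gripper_width: 0.432
gripper_force: 30.0
```

```bash
cat > go.py <<'E'
import sys
from h import *
s=r.sense();R=np.array(s["ee_rot"]);h=float(sys.argv[1])/1e3
ps=np.radians(1.0);a=np.radians(35);c,n=np.cos,np.sin
Z=np.array([-n(a)*c(ps),-n(a)*n(ps),c(a)]);X=np.array([c(a)*c(ps),c(a)*n(ps),n(a)])
T=np.c_[X,-np.cross(Z,X),-Z]
tgt=np.array([.5705,.1023,.1046])+(h+.0018)*Z
from scipy.spatial.transform import Rotation as Ro
print("t",s["time_s"],"tcp",s["tcp_pos"].round(4),"shift units",(R.T@(tgt-s["tcp_pos"])/.025).round(3),"turn units",(Ro.from_matrix(R.T@T).as_rotvec(degrees=True)/8).round(3))
print("force tool",(R.T@s["wrist_force"]).round(2),"moment",(R.T@s["moment"]).round(2),"w",s["gripper_width"])
E
python3 go.py 60
```

```text
t 11.25 tcp [0.5454 0.0609 0.1992] shift units [-1.235 -1.68   1.255] turn units [ 0.28   0.555 -0.031]
force tool [-1.24 -0.41  0.88] moment [ 0.08 -1.28 -0.  ] w 0.4321969997310027
```

Emit:
jog_arm(plan="0 -0.4 0 0.14 0.28 -0.01 1; 0 -0.4 0 0.14 0.28 -0.02 1; -0.4 -0.4 0 0 0 0 1; -0.4 -0.4 0 0 0 0 1; -0.4 0 0 0 0 0 1; 0 0 0.4 0 0 0 1; 0 0 0.4 0 0 0 1; 0 0 0 0 0 0 1; 0 0 0 0 0 0 1; 0 0 0 0 0 0 1")

```text
time_s: 12.25
tcp_pos: [0.5325, 0.1025, 0.1893]
ee_rot: [[0.84, 0.0, 0.543], [0.013, -1.0, -0.02], [0.543, 0.024, -0.839]]
wrist_force: [0.2, 0.0, -1.7]
gripper_width: 0.428
gripper_force: 30.0
```

```bash
python3 go.py 60
```

```text
t 12.25 tcp [0.5325 0.1025 0.1893] shift units [-6.540e-01  1.000e-03  1.201e+00] turn units [ 0.209  0.263 -0.008]
force tool [-0.75 -0.07  1.59] moment [ 0.03 -1.37 -0.03] w 0.42840231328048023
```

Emit:
jog_arm(plan="0 0 0 0.2 0.26 0 1; 0 0 0 0 0 0 1; -0.3 0 0.2 0 0 0 1; -0.35 0 0.2 0 0 0 1; 0 0 0.3 0 0 0 1; 0 0 0.3 0 0 0 1; 0 0 0 0 0 0 1; 0 0 0 0 0 0 1; 0 0 0 0 0 0 1; 0 0 0 0 0 0 1")

```text
time_s: 13.25
tcp_pos: [0.5298, 0.1125, 0.1856]
ee_rot: [[0.838, -0.0, 0.546], [0.013, -1.0, -0.02], [0.545, 0.024, -0.838]]
wrist_force: [-0.8, -1.2, -2.4]
gripper_width: 0.431
gripper_force: 30.0
```

```bash
python3 go.py 60
```

```text
t 13.25 tcp [0.5298 0.1125 0.1856] shift units [-0.494  0.401  1.141] turn units [ 0.214  0.243 -0.007]
force tool [-1.98  1.16  1.57] moment [ 0.03 -1.34 -0.04] w 0.43074227024424705
```

```bash
python3 -c "
from h import *
print(r.sense()['joints'].round(2))"; python3 go.py 60
```

```text
[ 14.7    3.03 -56.34  98.21  -9.2  -19.99]
t 13.25 tcp [0.5298 0.1125 0.1856] shift units [-0.494  0.401  1.141] turn units [ 0.214  0.243 -0.007]
force tool [-1.98  1.16  1.57] moment [ 0.03 -1.34 -0.04] w 0.43074227024424705
```

Joint 5 is at its limit of -9.14°, so the arm cannot point the tool along the peg here. I'll put the spanner down and grip it again with the tool tilted 20° back, so that the final tool tilt is only 15°.

```bash
cat > to.py <<'E'
import sys
from h import *
from scipy.spatial.transform import Rotation as Ro
# to.py x y z yaw pitch : turn first, then shift (units along target axes)
x,y,z,yaw,pit=map(float,sys.argv[1:6])
s=r.sense();R=np.array(s["ee_rot"]);ps,a=np.radians([yaw,pit])
X=np.array([np.cos(a)*np.cos(ps),np.cos(a)*np.sin(ps),np.sin(a)]);Zt=np.array([np.sin(a)*np.cos(ps),np.sin(a)*np.sin(ps),-np.cos(a)])
T=np.c_[X,np.cross(Zt,X),Zt]
print("t",s["time_s"],"tcp",s["tcp_pos"].round(4),"j",s["joints"].round(1),"turn",(Ro.from_matrix(R.T@T).as_rotvec(degrees=True)/8).round(3),"then shift",(T.T@(np.array([x,y,z])-s["tcp_pos"])/.025).round(3))
print("F tool",(R.T@s["wrist_force"]).round(2),"w",s["gripper_width"].round(3))
E
python3 to.py .52 -.146 .10 -4 0
```

```text
t 13.25 tcp [0.5298 0.1125 0.1856] j [ 14.7   3.  -56.3  98.2  -9.2 -20. ] turn [ 0.025 -4.138  0.536] then shift [ 0.328 10.341  3.425]Traceback (most recent call last):
  File "to.py", line 10, in <module>
    print("F tool",(R.T@s["wrist_force"]).round(2),"w",s["gripper_width"].round(3))
                                                       ^^^^^^^^^^^^^^^^^^^^^^^^
AttributeError: 'float' object has no attribute 'round'
```

Emit:
jog_arm(plan="0 0 -0.4 0 -0.7 0.1 1; 0 0 -0.3 0 -0.7 0.1 1; 0 0.5 0 0 -0.7 0.1 1; 0 0.8 0 0 -0.7 0.1 1; 0 1 0 0 -0.7 0.1 1; 0 1 0 0 -0.64 0.04 1; 0 1 0 0 0 0 1; 0 1 0 0 0 0 1; 0 1 0 0 0 0 1; 0 1 0 0 0 0 1")

```text
time_s: 14.25
tcp_pos: [0.5594, -0.0706, 0.2316]
ee_rot: [[0.924, -0.08, 0.374], [-0.054, -0.995, -0.079], [0.379, 0.053, -0.924]]
wrist_force: [0.2, -0.3, -1.9]
gripper_width: 0.433
gripper_force: 30.0
```

```bash
sed -i 's/s\["gripper_width"\].round(3)/s["gripper_width"]/' to.py; python3 to.py .52 -.146 .10 -4 0
```

```text
t 14.25 tcp [ 0.5594 -0.0706  0.2316] j [ 14.1   5.1 -30.6  17.  -35.   59.6] turn [ 0.39  -2.786  0.   ] then shift [-1.361  3.12   5.263]
F tool [-0.56  0.15  1.83] w 0.4326244502196427
```

Emit:
jog_arm(plan="0 0.4 0 0.1 -0.7 0 1; 0 0.5 0 0.1 -0.7 0 1; 0 0.5 0 0.1 -0.7 0 1; 0 0.5 0 0.09 -0.68 0 1; -0.3 0.5 0.5 0 0 0 1; -0.4 0.5 1 0 0 0 1; -0.4 0.2 1 0 0 0 1; -0.3 0 1 0 0 0 1; 0 0 1 0 0 0 1; 0 0 0.5 0 0 0 1")

```text
time_s: 15.25
tcp_pos: [0.5182, -0.1444, 0.1062]
ee_rot: [[0.998, -0.07, -0.002], [-0.07, -0.998, 0.0], [-0.002, -0.0, -1.0]]
wrist_force: [-0.2, 0.1, -1.5]
gripper_width: 0.431
gripper_force: 30.0
```

```bash
python3 to.py .52 -.146 .003 -4 0
```

```text
t 15.25 tcp [ 0.5182 -0.1444  0.1062] j [  1.7  20.4 -20.8  -0.  -49.   84.3] turn [-0.001  0.014 -0.003] then shift [0.075 0.059 4.127]
F tool [-0.23 -0.05  1.53] w 0.43087998551458295
```

Emit:
jog_arm(plan="0 0 0.8 0 0 0 1; 0 0 0.8 0 0 0 1; 0 0 0.8 0 0 0 1; 0 0 0.7 0 0 0 1; 0 0 0.5 0 0 0 1; 0 0 0.3 0 0 0 1; 0 0 0.12 0 0 0 1; 0 0 0.04 0 0 0 1; 0 0 0.04 0 0 0 1; 0 0 0 0 0 0 1")

```text
time_s: 16.25
tcp_pos: [0.5203, -0.1447, 0.0062]
ee_rot: [[0.998, -0.069, 0.003], [-0.069, -0.998, -0.001], [0.003, 0.001, -1.0]]
wrist_force: [-0.7, -0.1, -2.1]
gripper_width: 0.429
gripper_force: 30.0
```

Emit:
jog_arm(plan="0 0 0 0 0 0 0; 0 0 0 0 0 0 -0.3; 0 0 0 0 0 0 -0.3; 0 0 0 0 0 0 -0.3; 0 0 -0.2 0 0 0 -0.3; 0 0 0 0 -0.7 0 -0.3; 0 0 0 0 -0.7 0 -0.3; 0 0 0 0 -0.7 0 -0.3; 0 0 0 0 -0.4 0 -0.3; 0 0 0 0 0 0 -0.3")

```text
time_s: 17.25
tcp_pos: [0.5212, -0.1448, 0.0099]
ee_rot: [[0.938, -0.069, -0.34], [-0.065, -0.998, 0.023], [-0.34, 0.001, -0.94]]
wrist_force: [-0.3, 0.7, -0.7]
gripper_width: 0.648
gripper_force: 0.0
```

```bash
python3 to.py .5195 -.1445 .0055 -4 -20
```

```text
t 17.25 tcp [ 0.5212 -0.1448  0.0099] j [  0.7  37.1 -10.2  -1.8 -62.6  86.4] turn [ 0.006 -0.012  0.002] then shift [-0.005 -0.008  0.188]
F tool [-0.07 -0.7   0.8 ] w 0.6478385643528052
```

Emit:
jog_arm(plan="0 0 0.1 0 0 0 -0.3; 0 0 0.09 0 0 0 -0.3; 0 0 0 0 0 0 -0.3; 0 0 0 0 0 0 1; 0 0 0 0 0 0 1; 0 0 0 0 0 0 1; 0 0 0 0 0 0 1; 0 0 0 0 0 0 1; 0 0 0 0 0 0 1; 0 0 0 0 0 0 1")

```text
time_s: 18.25
tcp_pos: [0.5183, -0.1446, 0.0064]
ee_rot: [[0.938, -0.069, -0.34], [-0.065, -0.998, 0.023], [-0.341, 0.001, -0.94]]
wrist_force: [0.5, -0.0, 1.3]
gripper_width: 0.423
gripper_force: 30.0
```

```bash
cat > hand.py <<'E'
from h import *
p,d,cc=cap("wrist");np.savez("w4",p=p,d=d,E=cc["extrinsics"],K=cc["mtx"])
cv2.imwrite("pics/w4.png",cv2.resize(p[200:400,200:440],None,fx=3,fy=3)[...,::-1])
s=r.sense();print(s["time_s"],s["tcp_pos"],np.array(s["ee_rot"]).round(4).tolist(),s["gripper_width"],s["wrist_force"])
E
python3 hand.py
```

```text
18.3 [ 0.51827518 -0.14462455  0.00640457] [[0.938, -0.069, -0.3398], [-0.0651, -0.9976, 0.0229], [-0.3405, 0.0006, -0.9402]] 0.4178856324701796 [-1.24354387  0.2378229   2.15054011]
```

View pics/w4.png

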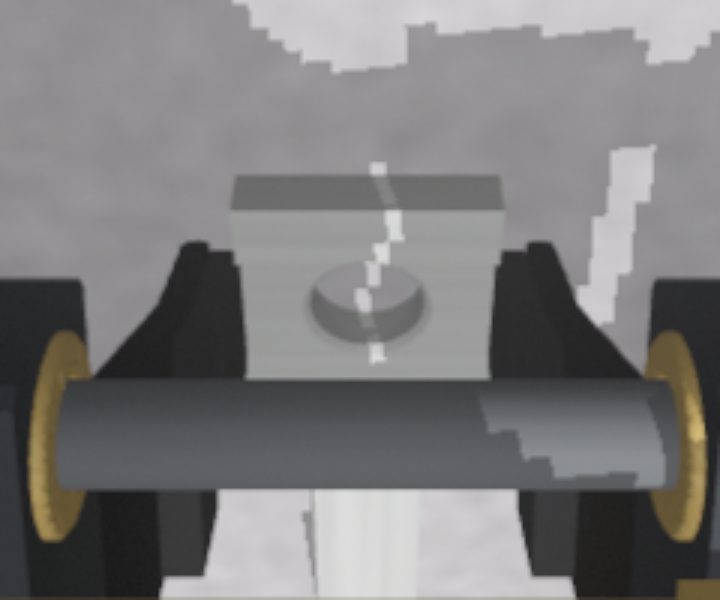

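```bash
cat > m.py <<'E'
from h import *
f=np.load("w4.npz");K=f["K"]
R=np.array([[.938,-.069,-.3398],[-.0651,-.9976,.0229],[-.3405,.0006,-.9402]]);tcp=np.array([.51828,-.14462,.0064])
C=np.array([.07624,.00025,-.16306]);t=.274;Q=np.array([[0,.9617,.2741],[1,0,0],[0,.2741,-.9617]])
def pt(u,v):
    y=R@Q@np.array([(u-K[0,2])/K[0,0],-(v-K[1,2])/K[1,1],-1]);o=tcp+R@C
    return o+y*((.008-o[2])/y[2])
ps=np.radians(-3.95);S=np.array([[np.cos(ps),-np.sin(ps),0],[np.sin(ps),np.cos(ps),0],[0,0,1.]])
if __name__=="__main__":
  for n,u,v in(("l",307,303),("r",427,303),("t",367,264),("b",367,343),("TL",232,210),("TR",504,210)):
    print(n,((pt(200+u/3,200+v/3)-tcp)@S*1e3).round(2))
E
python3 m.py
```

```text
l [3.62 8.49 1.6 ]
r [ 3.61 -9.22  1.6 ]
t [11.38 -0.36  1.6 ]
b [-4.8  -0.36  1.6 ]
TL [21.51 18.37  1.6 ]
TR [ 21.48 -19.36   1.6 ]
```

```bash
cat > go2.py <<'E'
import sys
from m import *
from scipy.spatial.transform import Rotation as Ro
h=float(sys.argv[1])/1e3;dx=[float(v)/1e3 for v in sys.argv[2:4]] or [0,0]
a=np.radians(35);p=np.radians(1.0);c,n=np.cos,np.sin
Rp=np.array([[c(a)*c(p),-n(p),-n(a)*c(p)],[c(a)*n(p),c(p),-n(a)*n(p)],[n(a),0,c(a)]])
T=Rp@S.T@R;off=np.array([.0029,-.0004,-.0064])
s=r.sense();Rn=np.array(s["ee_rot"])
tgt=np.array([.5712,.1020,.1051])+Rp@(np.array([dx[0],dx[1],h])-off)
Rs=Rn@R.T@S; so=s["tcp_pos"]+Rs@off
print("t",s["time_s"],"tcp",s["tcp_pos"].round(4),"j",s["joints"].round(1),"turn",(Ro.from_matrix(Rn.T@T).as_rotvec(degrees=True)/8).round(3),"then shift",(T.T@(tgt-s["tcp_pos"])/.025).round(3))
print("peg dirs per mm in tool units: x",(T.T@Rp[:,0]/25).round(4),"z",(T.T@Rp[:,2]/25).round(4))
print("spanner in peg frame mm",((so-[.5712,.1020,.1051])@Rp*1e3).round(2),"F peg",(Rp.T@s["wrist_force"]).round(1),"w",round(s["gripper_width"],3))
E
python3 go2.py 60
```

```text
t 18.3 tcp [ 0.5183 -0.1446  0.0064] j [  0.7  37.2 -10.7  -1.8 -62.   86.4] turn [-0.025  4.373 -0.626] then shift [ 2.221 -9.84  -5.679]
peg dirs per mm in tool units: x [ 0.0376 -0.     -0.0136] z [-0.0136  0.     -0.0376]
spanner in peg frame mm [-104.81 -246.31  -54.91] F peg [0.2 0.3 2.5] w 0.418
```

Emit:
jog_arm(plan="0 0 -0.2 0 0 0 1; 0 0 -0.5 0 0 0 1; 0 0 -0.9 0 0 0 1; 0 0 -0.9 0 0 0 1; 0 0 -0.9 0 0 0 1; 0 0 -0.9 0 0 0 1; 0 0 -0.9 0 0 0 1; 0 0 -0.9 0 0 0 1; 0 0 -0.9 0 0 0 1; 0 0 -0.9 0 0 0 1")

```text
time_s: 19.3
tcp_pos: [0.5859, -0.1491, 0.1934]
ee_rot: [[0.938, -0.069, -0.339], [-0.065, -0.998, 0.023], [-0.339, 0.0, -0.941]]
wrist_force: [0.3, -0.3, -2.5]
gripper_width: 0.419
gripper_force: 30.0
```

```bash
python3 go2.py 60
```

```text
t 19.3 tcp [ 0.5859 -0.1491  0.1934] j [  0.3  31.8  10.3  -1.4 -88.2  86. ] turn [-0.027  4.364 -0.628] then shift [ -2.333 -10.07    0.838]
peg dirs per mm in tool units: x [ 0.0376 -0.     -0.0136] z [-0.0136  0.     -0.0376]
spanner in peg frame mm [  57.73 -252.01   59.52] F peg [-1.2 -0.3 -2.2] w 0.419
```

Emit:
jog_arm(plan="0 0 -0.3 0 0.62 -0.09 1; 0 -0.6 -0.2 0 0.62 -0.09 1; 0 -0.9 0 0 0.62 -0.09 1; 0 -0.9 0 0 0.62 -0.09 1; 0 -0.9 0 0 0.62 -0.09 1; 0 -0.9 0 0 0.62 -0.09 1; 0 -0.9 0 0 0.62 -0.09 1; -0.5 -0.9 0 0 0 0 1; -0.5 -0.9 0 0 0 0 1; -0.5 -0.8 0 0 0 0 1")

```text
time_s: 20.3
tcp_pos: [0.5541, 0.0432, 0.1958]
ee_rot: [[0.966, 0.017, 0.256], [0.016, -1.0, 0.008], [0.256, -0.003, -0.967]]
wrist_force: [0.5, -0.9, -2.8]
gripper_width: 0.415
gripper_force: 30.4
```

```bash
python3 go2.py 60
```

```text
t 20.3 tcp [0.5541 0.0432 0.1958] j [ 24.2   9.5 -26.    8.6 -41.   60.9] turn [-0.027  0.03  -0.005] then shift [-1.257 -2.356  1.234]
peg dirs per mm in tool units: x [ 0.0376 -0.     -0.0136] z [-0.0136  0.     -0.0376]
spanner in peg frame mm [ 40.03 -58.87  78.34] F peg [-1.2 -0.9 -2.6] w 0.415
```

Emit:
jog_arm(plan="-0.4 -0.6 0 -0.03 0.03 0 1; -0.4 -0.6 0 0 0 0 1; -0.45 -0.6 0 0 0 0 1; 0 -0.5 0.3 0 0 0 1; 0 0 0.4 0 0 0 1; 0 0 0.4 0 0 0 1; 0 0 0 0 0 0 1; 0 0 0 0 0 0 1; 0 0 0 0 0 0 1; 0 0 0 0 0 0 1")

```text
time_s: 21.3
tcp_pos: [0.5312, 0.0993, 0.161]
ee_rot: [[0.965, 0.016, 0.261], [0.015, -1.0, 0.004], [0.261, 0.001, -0.965]]
wrist_force: [1.0, 0.7, -2.0]
gripper_width: 0.423
gripper_force: 30.4
```

```bash
python3 go2.py 42
```

```text
t 21.3 tcp [0.5312 0.0993 0.161 ] j [ 31.9  10.2 -32.7  13.7 -34.8  48.6] turn [ 0.003 -0.003 -0.009] then shift [ 0.197 -0.097  0.795]
peg dirs per mm in tool units: x [ 0.0376 -0.     -0.0136] z [-0.0136  0.     -0.0376]
spanner in peg frame mm [ 2.15 -2.42 62.36] F peg [-0.3  0.7 -2.2] w 0.423
```

Emit:
jog_arm(plan="0.2 -0.1 0 0 0 0 1; 0 0 0.3 0 0 0 1; 0 0 0.3 0 0 0 1; 0 0 0.2 0 0 0 1; 0 0 0 0 0 0 1; 0 0 0 0 0 0 1; 0 0 0 0 0 0 1; 0 0 0 0 0 0 1; 0 0 0 0 0 0 1; 0 0 0 0 0 0 1")

```text
time_s: 22.3
tcp_pos: [0.541, 0.1022, 0.1428]
ee_rot: [[0.965, 0.016, 0.26], [0.016, -1.0, 0.004], [0.261, 0.001, -0.965]]
wrist_force: [-0.4, -0.2, -2.1]
gripper_width: 0.421
gripper_force: 30.4
```

```bash
python3 go2.py 42
python3 - <<'E'
from h import *
p,d,c=cap("wrist");np.savez("w5",p=p,d=d,E=c["extrinsics"],K=c["mtx"])
cv2.imwrite("pics/w5.png",cv2.resize(p[200:400,200:440],None,fx=3,fy=3)[...,::-1])
E
```

```text
t 22.3 tcp [0.541  0.1022 0.1428] j [ 31.5  12.5 -33.1  14.5 -32.2  48. ] turn [ 0.003 -0.001 -0.005] then shift [ 0.007  0.013 -0.009]
peg dirs per mm in tool units: x [ 0.0376 -0.     -0.0136] z [-0.0136  0.     -0.0376]
spanner in peg frame mm [-0.24  0.31 41.84] F peg [-1.5 -0.2 -1.5] w 0.421
```

View pics/w5.png

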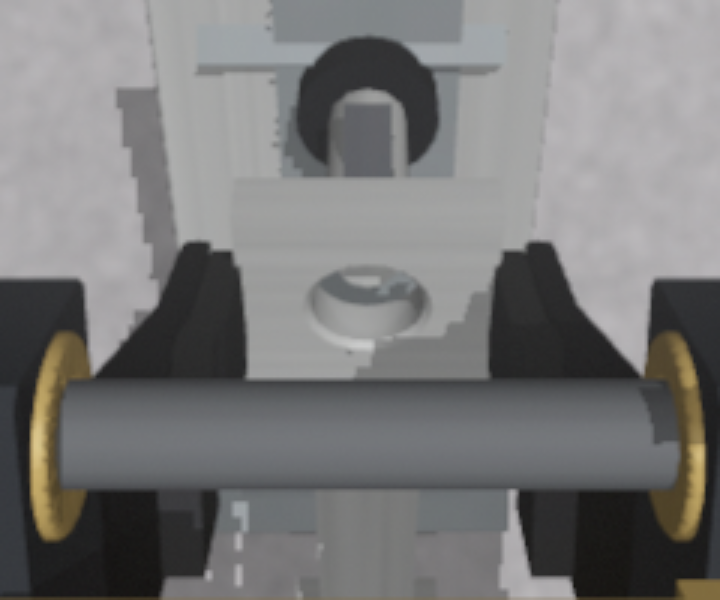

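The peg's shaft (columns 329–408) is centred across on the hole (crop centre column 369). I go down along the peg in steps and watch the force.

Emit:
jog_arm(plan="0.027 0 0.075 0 0 0 1; 0.027 0 0.075 0 0 0 1; 0.027 0 0.075 0 0 0 1; 0.027 0 0.075 0 0 0 1; 0 0 0 0 0 0 1; 0 0 0 0 0 0 1; 0 0 0 0 0 0 1; 0 0 0 0 0 0 1; 0 0 0 0 0 0 1; 0 0 0 0 0 0 1")

```text
time_s: 23.35
tcp_pos: [0.5455, 0.1022, 0.1361]
ee_rot: [[0.965, 0.016, 0.26], [0.016, -1.0, 0.004], [0.26, 0.001, -0.966]]
wrist_force: [0.9, 0.7, -2.0]
gripper_width: 0.417
gripper_force: 30.4
```

```bash
python3 go2.py 34
```

```text
t 23.35 tcp [0.5455 0.1022 0.1361] j [ 31.2  13.4 -33.1  14.7 -31.2  48. ] turn [ 0.003  0.001 -0.005] then shift [ 0.011  0.011 -0.014]
peg dirs per mm in tool units: x [ 0.0376 -0.     -0.0136] z [-0.0136  0.     -0.0376]
spanner in peg frame mm [-0.38  0.28 33.76] F peg [-0.4  0.7 -2.1] w 0.417
```

Emit:
jog_arm(plan="0.035 0 0.057 0 0 0 1; 0.027 0 0.075 0 0 0 1; 0.03 0 0.085 0 0 0 1; 0 0 0 0 0 0 1; 0 0 0 0 0 0 1; 0 0 0 0 0 0 1; 0 0 0 0 0 0 1; 0 0 0 0 0 0 1; 0 0 0 0 0 0 1; 0 0 0 0 0 0 1")

```text
time_s: 24.35
tcp_pos: [0.5491, 0.1023, 0.1314]
ee_rot: [[0.965, 0.016, 0.26], [0.016, -1.0, 0.003], [0.26, 0.001, -0.966]]
wrist_force: [-0.0, -0.4, -2.0]
gripper_width: 0.42
gripper_force: 30.4
```

```bash
python3 go2.py 28
```

```text
t 24.35 tcp [0.5491 0.1023 0.1314] j [ 30.9  14.1 -33.   14.9 -30.6  48. ] turn [ 0.004  0.001 -0.005] then shift [ 0.001  0.01  -0.007]
peg dirs per mm in tool units: x [ 0.0376 -0.     -0.0136] z [-0.0136  0.     -0.0376]
spanner in peg frame mm [-0.09  0.25 27.85] F peg [-1.2 -0.4 -1.6] w 0.42
```

Emit:
jog_arm(plan="0.027 0 0.075 0 0 0 1; 0.027 0 0.075 0 0 0 1; 0.027 0 0.075 0 0 0 1; 0.027 0 0.075 0 0 0 1; 0.027 0 0.075 0 0 0 1; 0 0 0 0 0 0 1; 0 0 0 0 0 0 1; 0 0 0 0 0 0 1; 0 0 0 0 0 0 1; 0 0 0 0 0 0 1")

```text
time_s: 25.35
tcp_pos: [0.555, 0.1025, 0.1234]
ee_rot: [[0.965, 0.016, 0.261], [0.016, -1.0, 0.004], [0.261, 0.001, -0.965]]
wrist_force: [1.9, -0.9, -1.5]
gripper_width: 0.42
gripper_force: 30.4
```

```bash
python3 go2.py 12
```

```text
t 25.35 tcp [0.555  0.1025 0.1234] j [ 30.5  15.2 -33.   15.2 -29.5  47.9] turn [ 0.002 -0.003 -0.004] then shift [0.074 0.014 0.223]
peg dirs per mm in tool units: x [ 0.0376 -0.     -0.0136] z [-0.0136  0.     -0.0376]
spanner in peg frame mm [ 0.17  0.35 17.87] F peg [ 0.7 -0.9 -2.3] w 0.42
```

Emit:
jog_arm(plan="0.027 0 0.075 0 0 0 1; 0.027 0 0.075 0 0 0 1; 0.027 0 0.075 0 0 0 1; 0 0 0 0 0 0 1; 0 0 0 0 0 0 1; 0 0 0 0 0 0 1; 0 0 0 0 0 0 1; 0 0 0 0 0 0 1; 0 0 0 0 0 0 1; 0 0 0 0 0 0 1")

```text
time_s: 26.35
tcp_pos: [0.5585, 0.1026, 0.1186]
ee_rot: [[0.965, 0.016, 0.261], [0.016, -1.0, 0.004], [0.261, 0.001, -0.965]]
wrist_force: [0.1, -0.7, 2.6]
gripper_width: 0.419
gripper_force: 30.4
```

```bash
python3 go2.py 4
```

```text
t 26.35 tcp [0.5585 0.1026 0.1186] j [ 30.3  15.9 -32.9  15.4 -28.8  47.9] turn [ 0.002 -0.003 -0.004] then shift [0.098 0.015 0.3  ]
peg dirs per mm in tool units: x [ 0.0376 -0.     -0.0136] z [-0.0136  0.     -0.0376]
spanner in peg frame mm [ 0.26  0.37 11.9 ] F peg [ 1.5 -0.7  2.1] w 0.419
```

Emit:
jog_arm(plan="0.027 0 0.075 0 0 0 1; 0.027 0 0.075 0 0 0 1; 0.027 0 0.075 0 0 0 1; 0.027 0 0.075 0 0 0 1; 0 0 0 0 0 0 1; 0 0 0 0 0 0 1; 0 0 0 0 0 0 1; 0 0 0 0 0 0 1; 0 0 0 0 0 0 1; 0 0 0 0 0 0 1")

```text
time_s: 27.35
tcp_pos: [0.5618, 0.1019, 0.1108]
ee_rot: [[0.966, 0.016, 0.258], [0.016, -1.0, 0.002], [0.258, 0.002, -0.966]]
wrist_force: [0.4, -0.5, -5.9]
gripper_width: 0.422
gripper_force: 30.2
```

```bash
python3 go2.py 0
```

```text
t 27.35 tcp [0.5618 0.1019 0.1108] j [ 30.   16.8 -33.   15.7 -28.   47.8] turn [ 0.013  0.02  -0.007] then shift [ 0.11  -0.015  0.116]
peg dirs per mm in tool units: x [ 0.0376 -0.     -0.0136] z [-0.0136  0.     -0.0376]
spanner in peg frame mm [-1.61 -0.39  3.65] F peg [-3.  -0.5 -5.1] w 0.422
```

Emit:
jog_arm(plan="0.02 0 0.05 0 0 0 1; 0.02 0 0.05 0 0 0 1; 0.015 0 0.045 0 0 0 1; 0.01 0 0.03 0 0 0 1; 0 0 0 0 0 0 1; 0 0 0 0 0 0 1; 0 0 0 0 0 0 1; 0 0 0 0 0 0 1; 0 0 0 0 0 0 1; 0 0 0 0 0 0 1")

```text
time_s: 28.35
tcp_pos: [0.5652, 0.1027, 0.1098]
ee_rot: [[0.965, 0.016, 0.261], [0.016, -1.0, 0.004], [0.261, 0.001, -0.965]]
wrist_force: [-10.4, 1.5, 9.7]
gripper_width: 0.42
gripper_force: 30.2
```

```bash
python3 go2.py 0
python3 - <<'E'
from h import *
p,d,c=cap("wrist");np.savez("w6",p=p,d=d,E=c["extrinsics"],K=c["mtx"])
q,d2,c2=cap("scene");np.savez("s6",p=q,d=d2)
a=cv2.resize(p[150:400,200:440],(576,600));b=cv2.resize(q[195:275,290:320+40],(224*1,256))
cv2.imwrite("pics/w6.png",np.hstack([a,cv2.copyMakeBorder(b,0,344,0,0,cv2.BORDER_CONSTANT)])[...,::-1])
E
```

```text
t 28.35 tcp [0.5652 0.1027 0.1098] j [ 29.9  17.1 -32.8  15.9 -27.6  47.7] turn [ 0.003 -0.007 -0.003] then shift [-0.013  0.015  0.044]
peg dirs per mm in tool units: x [ 0.0376 -0.     -0.0136] z [-0.0136  0.     -0.0376]
spanner in peg frame mm [0.69 0.38 0.92] F peg [-2.9  1.7 13.9] w 0.42
```

View pics/w6.png

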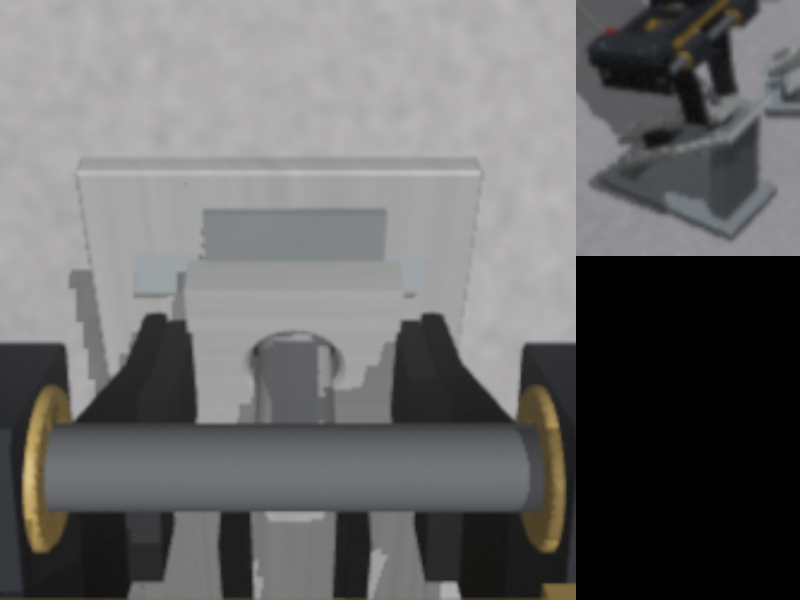

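The peg stands up through the eye at about (295,380), the head sits on the boss, and contact is 14 N. I press slightly more, open, and retreat.

Emit:
jog_arm(plan="0.015 0 0.04 0 0 0 1; 0 0 0 0 0 0 1; 0 0 0 0 0 0 1; 0 0 0 0 0 0 1; 0 0 0 0 0 0 1; 0 0 0 0 0 0 1; 0 0 0 0 0 0 1; 0 0 0 0 0 0 1; 0 0 0 0 0 0 1; 0 0 0 0 0 0 1")

```text
time_s: 29.45
tcp_pos: [0.5653, 0.1027, 0.1097]
ee_rot: [[0.965, 0.017, 0.261], [0.016, -1.0, 0.003], [0.261, 0.001, -0.965]]
wrist_force: [-15.5, 2.5, 15.8]
gripper_width: 0.426
gripper_force: 30.3
```

```bash
python3 go2.py 0
```

```text
t 29.45 tcp [0.5653 0.1027 0.1097] j [ 29.9  17.1 -32.8  15.9 -27.6  47.7] turn [ 0.004 -0.007 -0.002] then shift [-0.017  0.015  0.039]
peg dirs per mm in tool units: x [ 0.0376 -0.     -0.0136] z [-0.0136  0.     -0.0376]
spanner in peg frame mm [0.74 0.37 0.76] F peg [-3.6  2.8 21.8] w 0.426
```

Pressing 1 mm further raised the force but moved the spanner only about 0.2 mm, so it is seated. Next I release it and retreat.

Emit:
jog_arm(plan="0 0 0 0 0 0 0.1; 0 0 0 0 0 0 -0.1; 0 0 0 0 0 0 -0.3; 0 0 0 0 0 0 -0.3; 0 0 -0.2 0 0 0 -0.3; 0 0 -0.5 0 0 0 -0.3; 0 0 -0.8 0 0 0 -0.3; 0 0 -0.8 0 0 0 -0.3; 0 0 -0.8 0 0 0 -0.3; 0 0 -0.8 0 0 0 -0.3")

```text
time_s: 30.45
tcp_pos: [0.5406, 0.1022, 0.2022]
ee_rot: [[0.965, 0.016, 0.26], [0.016, -1.0, 0.004], [0.26, 0.001, -0.966]]
wrist_force: [0.2, 0.6, -0.5]
gripper_width: 0.648
gripper_force: 0.0
```

Emit:
jog_arm(plan="-0.4 0 -0.6 0 0 0 -0.3; -0.4 0 -0.6 0 0 0 -0.3; -0.4 0 -0.4 0 0 0 -0.3; -0.4 0 0 0 0 0 -0.3; 0 0 0 0 0 0 -0.3; 0 0 0 0 0 0 -0.3; 0 0 0 0 0 0 -0.3; 0 0 0 0 0 0 -0.3; 0 0 0 0 0 0 -0.3; 0 0 0 0 0 0 -0.3")

```text
time_s: 31.45
tcp_pos: [0.4919, 0.1014, 0.2292]
ee_rot: [[0.966, 0.016, 0.26], [0.016, -1.0, 0.003], [0.26, 0.001, -0.966]]
wrist_force: [0.6, 0.0, 0.4]
gripper_width: 0.651
gripper_force: 0.0
```

Run:
```python
from h import *
p,d,c=cap("wrist");W=world(c,d)
cv2.imwrite("pics/w7.png",cv2.resize(p[60:320,200:440],(554,600),interpolation=cv2.INTER_CUBIC)[...,::-1])
ps=np.radians(1.0);a=np.radians(35);C,s=np.cos,np.sin
R=np.array([[C(a)*C(ps),-s(ps),-s(a)*C(ps)],[C(a)*s(ps),C(ps),-s(a)*s(ps)],[s(a),0,C(a)]])
Q=((W-[.5712,.1020,.1059]).reshape(-1,3))@R
for x in range(-115,25,10):
    g=(abs(Q[:,0]*1e3-x)<4)&(abs(Q[:,1])<.006)&(abs(Q[:,2])<.02);
    e=g&(Q[:,2]>.004)
    if g.sum()>5:print(x,g.sum(),"top z mm",(np.median(Q[g,2])*1e3).round(2),"y",[ (v*1e3).round(1) for v in (Q[(abs(Q[:,0]*1e3-x)<4)&(abs(Q[:,2]-.008)<.0035),1].min(),Q[(abs(Q[:,0]*1e3-x)<4)&(abs(Q[:,2]-.008)<.0035),1].max())])
st=r.sense();print(st["time_s"],st["tcp_pos"],st["gripper_width"],st["wrist_force"])
```

```text
-115 39 top z mm -6.65 y [np.float64(-13.3), np.float64(14.3)]
-105 22 top z mm 8.13 y [np.float64(-13.1), np.float64(14.0)]
-95 89 top z mm 8.41 y [np.float64(-12.9), np.float64(13.8)]
-85 96 top z mm 8.39 y [np.float64(-16.2), np.float64(17.1)]
-75 101 top z mm 8.49 y [np.float64(-16.9), np.float64(16.8)]
-65 108 top z mm 8.65 y [np.float64(-16.6), np.float64(16.5)]
-55 109 top z mm 8.51 y [np.float64(-16.3), np.float64(17.1)]
-45 116 top z mm 8.42 y [np.float64(-8.6), np.float64(9.4)]
-35 129 top z mm 8.42 y [np.float64(-8.5), np.float64(9.2)]
-25 118 top z mm 8.49 y [np.float64(-17.5), np.float64(19.0)]
5 91 top z mm 12.97 y [np.float64(-18.2), np.float64(19.5)]
15 313 top z mm 4.96 y [np.float64(-18.6), np.float64(19.3)]
31.5 [0.49182973 0.10138489 0.22931514] 0.6496847269541131 [ 0.29964226 -0.06600869  0.0154824 ]
```

View pics/w7.png

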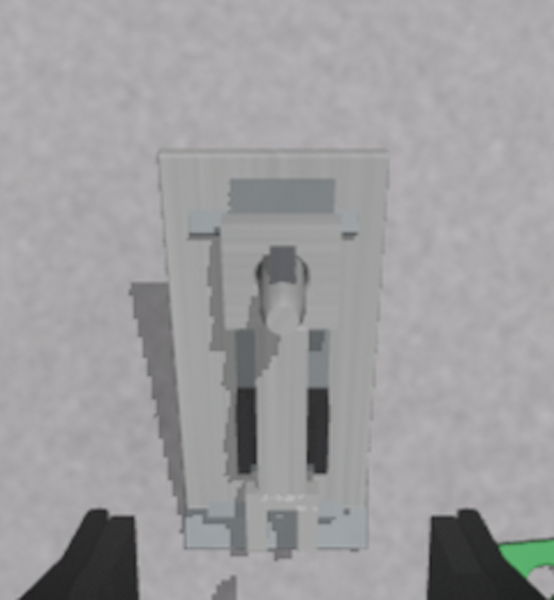

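The spanner lies flat: its top is 8.1–8.7 mm above the seat plane all along, so the underside is about 0.4 mm off. The shank is between the ribs, and the catch shows over the head's upper edge at (283,255). The gripper is clear.

```bash
python3 -c "
from station import r
print(r.finish_job())"
```

```text
the job is handed in; nothing more can be done
None
```

The larger spanner is back on the empty stand, pushed home under the spring catch with its shank flat in the cradle, released, and handed in at about 31.5 s; the hand-in gave no verdict.

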